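# Feed bearing balls through a spring-gated hopper

## Robot

A 6-joint arm with a two-finger parallel gripper is mounted at the origin on the work surface. World frame = base frame: x ahead of the robot, y to its left, z up, the work surface at z = 0. Lengths are in m, angles in rad, forces in N, time in s.
With the tool pointing down it reaches from about 0.35 to 0.975 m from the base axis. Payload 4.9 kg.
Tool frame: the origin (TCP) lies at the very end of the fingers, on their centre line; the grasp point (between the pads) lies 19 mm behind it; z points along the fingers, x is the direction in which the jaws open and shut, and the axes are right-handed (so a half turn about z gives the same grasp; the last joint's range is limited). The gripper opens to 85 mm and grips with 20 to 120 N. Pads are 22 mm wide; open, the fingers measure 114 mm over their backs; the gripper's body (76 mm by 85 mm) begins 54 mm behind the grasp point. The pads swing forward as they close: fully open they stand 13 mm farther back than shut.
Start: joints at [1.097, 0.053, 1.613, -0, 1.476, -0.119], TCP at [0.217, 0.586, 0.231] pointing down, gripper open.
Joint ranges: [-3.01, 3.01], [-1.01, 2.22], [0.06, 2.58], [-1.02, 4.17], [0.09, 2.62], [-3.14, 3.14]. Speed limits (rad/s): [2.57, 2.57, 3.14, 3.14, 3.14, 3.14].

## Interface

Orientations are given as a unit quaternion [w, x, y, z].
In Python, from plant import * gives the robot as it stands.
- The arm moves only by the shell command python3 -m inch 'ROWS'. ROWS is text: rows parted by semicolons, each of 7 numbers parted by spaces: the shift along the tool's x, y, z in m, then the turn, a rotation vector about the tool's x, y, z in rad, then the closure, from 0 (fully open) to 1 (shut). A call has 1 to 10 rows; each row shifts and turns the commanded pose from where the row before left it, along the tool's axes as they then stand; what a row does not reach is not made up. A row lasts 1/12 s, in which the tool goes at most 41.7 mm and 7.16 degrees, less where a joint would pass 70% of its speed; a pose out of reach is approached as far as the arm can. A call with a gripper value outside its range is refused whole. The fingers move at their own pace and stop on an object; the grip force is fixed at half the most. Time passes only in rows, so rows that do not move let the fingers close. It gives the time, the measured TCP pose, the force and the opening at its end, in the units of the state.
- state(): the state, without advancing time (a new reading comes with each control period).
- grab_frame(name): name is "scene" or "top" or "wrist"; returns the picture (384x512x3 uint8, blue, green, red); there is no depth.
- camera_info(name): a dict with "vertical_fov" (degrees; the focal length in pixels is half the picture's height over the tangent of half this angle, whatever the lens; pixels are square), "cx", "cy" (the principal point, pixels), "k1" (the pictures are not rectified: a ray, as slopes to the right and down, at radius r is drawn at 1 + k1 r^2 times it, then the intrinsics apply), "origin" and "rotation" of the camera in the world. Camera axes: x right, y down, z forward; pixel columns grow to the right and rows downward; lengths in m; the calibration is good to about 2 mm. A picture is of the moment at which its call begins: read the wrist's pose just before it. camera_info takes no time and is no camera call; for the wrist camera it gives the pose at the moment of the call.
- job_done(): hands the job in, once; it reports no verdict.
The state is a dict: "time": time; "joint_pos": joint angles; "joint_vel": joint speeds; "joint_efforts": joint torques, N m; "tool_pos": TCP position; "tool_rot": TCP orientation; "contact_force": force on the tool from outside, world axes, zero at the start; "ft_torque": the same for the moment, N m; "gripper_width": opening from 0.0 (shut) to 1.0 (fully open).
Only numpy, scipy, OpenCV 4.12 (cv2) and the standard library are available. Lean on these libraries where they do the work, as an engineer would, in place of code of your own. Each camera call takes 0.05 s, during which the arm holds its last target.

## Task

Tip all four steel balls out of the cast shell into the top of the feed hopper while its slide gate is shut, then stand the shell upright and empty on the rubber mat and let go of it. Then pull the hopper's spring-return gate by its black handle out to the mark, where the handle bar lines up with the two pins, and keep it there so that the balls drop into the tray below: finish while still holding the handle at the mark. Leave the other things on the bench where they are.

Things in the scene. Friction and masses are not known exactly. Their poses are not given: they have to be found in the camera images.
- shell: cast aluminium trough, open top, holds the balls at first. 60 mm wide outside along y (flat upright sides to grip), 72 mm tall, walls 4 mm, floor x -22 to 22 mm, back wall upright at x = 22; front (-x) wall leans out 28 deg, lip at x = -62, z = 72 mm. About 0.25 kg. Origin: centre of floor's underside, z up. Balls roll out over the lip when it is tipped lip-down 70 to 90 deg
- mat: black rubber mat fixed to the bench, 170 mm (its x) by 150 mm (its y), 4 mm thick; origin at the centre of its underside, z up. The shell stands on it at the start
- hopper: grey hopper fixed to the bench; open top 155 mm high, inside x -54 to 54, y -55 to 55 mm, narrowing to a 52 mm (x) slot shut by the gate at 80 mm height. A chute below leads to a tray (walls 32 mm) over x -60 to 150, y -62 to 62 mm. Guide rails in front at y = +-56 to x = -198 mm, top 80 mm. Origin on the bench under the top's centre, z up, -x = handle side, roughly towards the robot
- hopper_mouth (a point): centre of the hopper's open top, 155 mm above the bench; axes as hopper
- gate (a joint): slide gate under the hopper, metres pulled out along the hopper's -x: 0 shut, 0.060 at the mark, hard stop 0.090. A return spring pulls it shut, about 4 N at 0 and 10.5 N at the mark, and shuts it when let go. From 0.056 on the outlet is fully clear
- gate_handle (a point): centre of the gate's black handle bar (moves with the gate): 14 x 14 mm thick, 80 mm long along the hopper's y, centre 125 mm above the bench, on two 10 mm posts at y = +-34 mm. Its middle is free: 38 mm down to the gate plate, 35 mm back to the hopper wall when shut. Axes as hopper
- gate_mark (a point): the mark: midpoint between two upright steel pins (8 mm thick, tops 125 mm high, on the rails at y = +-56 mm), 60 mm in front of the shut handle's centre. The bar is at the mark when it lines up with both pins. Fixed to the hopper, axes as hopper
- carton: bystander: closed cardboard carton 90 x 70 x 60 mm tall, origin centre of underside
- can: bystander: closed metal can, 60 mm across, 95 mm tall, origin centre of underside
- race: bystander: steel bearing race, ring 64 mm outside, 44 mm bore, 18 mm tall, lying flat, origin centre of underside
- cone: bystander: aluminium flanged spindle, 68 mm flange, 60 mm tall, origin centre of underside
- ball0: steel bearing ball, 16 mm diameter, 17 g; origin at its centre (it rolls, so its axes mean nothing)
- ball1: steel bearing ball, 16 mm diameter, 17 g; origin at its centre (it rolls, so its axes mean nothing)
- ball2: steel bearing ball, 16 mm diameter, 17 g; origin at its centre (it rolls, so its axes mean nothing)
- ball3: steel bearing ball, 16 mm diameter, 17 g; origin at its centre (it rolls, so its axes mean nothing)
Not all that is in view belongs to the job. Of the things like the mat, leave any that is blue or yellow; of the rest the larger one is meant.

How it is judged:
By the outcome, as a careful person would: the job done as asked, in the order asked, and still so for the second after the job is handed in, while the arm keeps its last pose, push and grip.
It also fails if it takes over 72 s, if anything falls off the work surface, if the arm or the gripper's body presses on something with over 40 N, if the wrist force passes 120 N, or if a joint passes its speed limit or range.

## Working session

There is one attempt and no reset: what is moved stays moved. The work goes in short steps, Python scripts to look and compute and a shell command to move; the robot and the scene stay as the last step left them, time stands still between calls to the robot, and variables do not carry over. Pictures are saved under pics/ and viewed, and the job is handed in when it is done.

```bash
ls; mkdir -p pics
python3 - <<'E'
from plant import *
import cv2
for n in ["scene","top","wrist"]:
    print(n,camera_info(n))
    cv2.imwrite(f"pics/{n}0.png",grab_frame(n))
print(state())
E
```

```text
pics
scene {'vertical_fov': 50.9157372603585, 'cx': 254.12558081389602, 'cy': 198.14884802530258, 'k1': -0.11665199948779702, 'origin': array([ 1.55926025, -0.21418584,  0.94076046]), 'rotation': array([-0.34324435,  0.69940327,  0.56682221, -0.26782637])}
top {'vertical_fov': 55.63713470172367, 'cx': 258.60709447579944, 'cy': 192.33404465716993, 'k1': -0.01269394688984723, 'origin': array([0.37100835, 0.00958868, 1.18361837]), 'rotation': array([-0.05917435,  0.71440114, -0.6938464 ,  0.06860459])}
wrist {'vertical_fov': 64.5220040969672, 'cx': 255.41829999244345, 'cy': 193.20223573701304, 'k1': 0.012343595744236992, 'origin': array([0.14709302, 0.61187661, 0.37233358]), 'rotation': array([0.12125973, 0.81171654, 0.56519538, 0.08346562])}
{'time': 0.15, 'joint_pos': array([ 1.09702368e+00,  5.31997398e-02,  1.61396063e+00,  1.73422688e-05,
        1.47601786e+00, -1.19013114e-01]), 'joint_vel': array([ 0.00028271, -0.00295661, -0.0048384 ,  0.00126903,  0.00012724,
        0.00215661]), 'joint_efforts': array([-1.04717174e-05, -3.94239163e+01, -3.70723414e+01, -1.62165966e-04,
        4.57756032e-03, -9.47324736e-06]), 'tool_pos': array([0.21688399, 0.58564767, 0.23035957]), 'tool_rot': array([ 3.64791319e-04,  8.20781819e-01,  5.71241259e-01, -7.03929676e-04]), 'contact_force': array([-0.07498662, -0.66582207,  0.29464004]), 'ft_torque': array([0.02333859, 0.00424785, 0.00233294]), 'gripper_width': 1.0015224425535063}
```

View pics/top0.png

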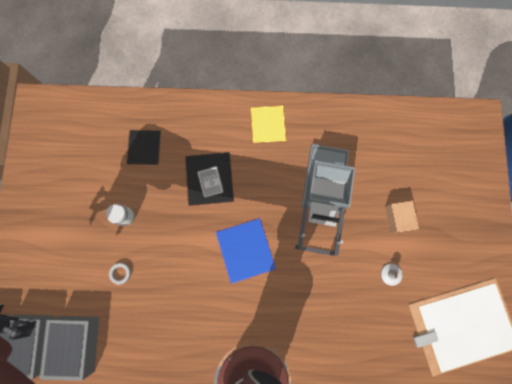

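View pics/scene0.png

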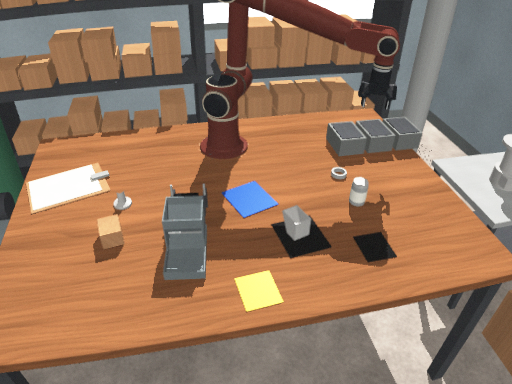

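View pics/wrist0.png

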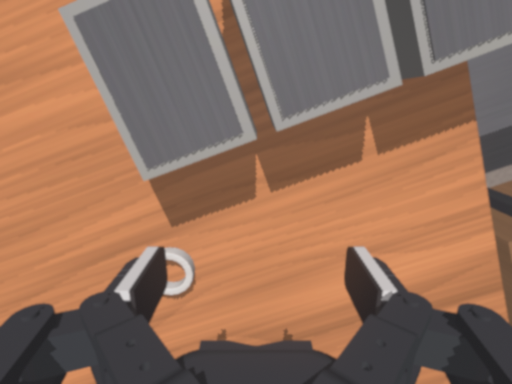

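The top view shows the shell on the larger black mat at about (210,180), a smaller black decoy mat at (144,147), and the hopper at about (330,185) with its handle near (325,218). I'll zoom in on these.

```bash
cat > h.py <<'E'
from plant import *
import numpy as np, cv2
from scipy.spatial.transform import Rotation as R
def q2R(q): return R.from_quat([q[1],q[2],q[3],q[0]])
def K(ci):
    f=192/np.tan(np.radians(ci["vertical_fov"])/2)
    return np.array([[f,0,ci["cx"]],[0,f,ci["cy"]],[0,0,1]]),np.array([ci["k1"],0,0,0,0.])
def proj(ci,P):
    P=np.atleast_2d(P).astype(float); k,d=K(ci); Rw=q2R(ci["rotation"]).inv()
    rv=Rw.as_rotvec(); t=-Rw.apply(ci["origin"])
    return cv2.projectPoints(P,rv,t,k,d)[0].reshape(-1,2)
def pix(ci,uv,z):
    k,d=K(ci); uv=np.array(uv,float).reshape(-1,1,2)
    n=cv2.undistortPoints(uv,k,d).reshape(-1,2)
    r=q2R(ci["rotation"]).apply(np.c_[n,np.ones(len(n))])
    o=np.array(ci["origin"]); s=(z-o[2])/r[:,2]
    return o+s[:,None]*r
E
python3 - <<'E'
import cv2
t=cv2.imread("pics/top0.png"); s=cv2.imread("pics/scene0.png")
def c(im,x,y,w,h,f,n): cv2.imwrite(n,cv2.resize(im[y:y+h,x:x+w],None,fx=f,fy=f,interpolation=cv2.INTER_CUBIC))
c(t,180,140,60,70,8,"pics/t_shell.png")
c(t,285,135,80,75*10//6//1-0,5,"pics/t_hop.png")
c(s,260,190,90,75,8,"pics/s_shell.png")
c(s,140,170,90,115,5,"pics/s_hop.png")
E
```

```text
(no output)
```

View pics/t_shell.png

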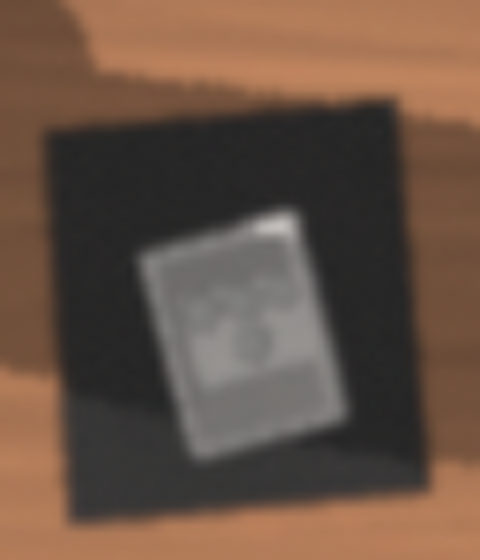

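View pics/t_hop.png

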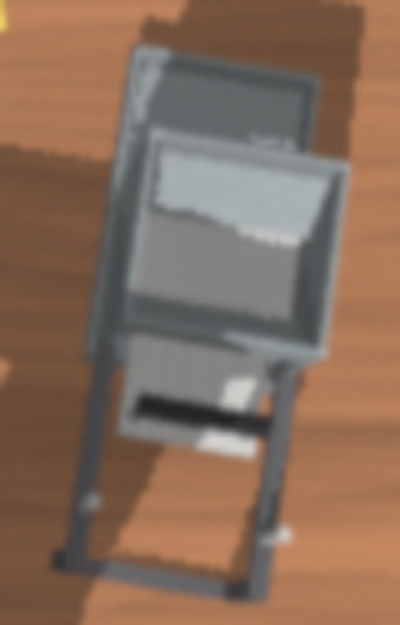

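View pics/s_shell.png

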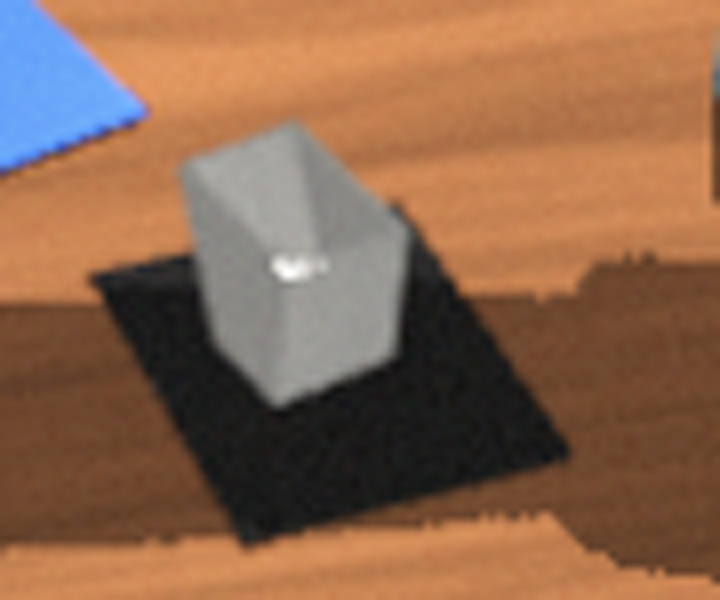

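View pics/s_hop.png

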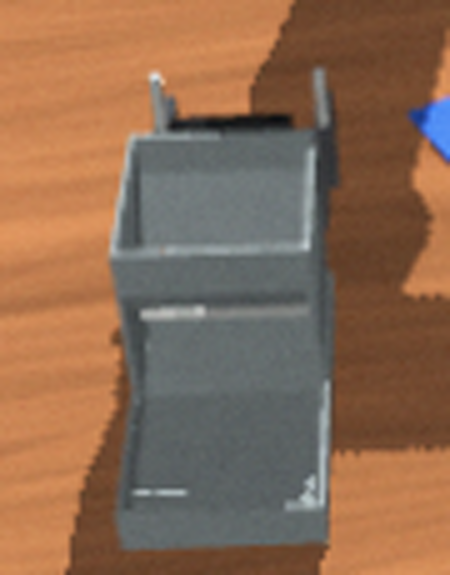

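```bash
cat > fit.py <<'E'
from h import *
from scipy.optimize import least_squares
ct,cs=camera_info("top"),camera_info("scene")
def u(p,f,o): return (np.array(p,float)+.5)/f-.5+np.array(o)
def T(p,P):
    c,s=np.cos(p[2]),np.sin(p[2]); P=np.array(P,float); return np.c_[p[0]+c*P[:,0]-s*P[:,1],p[1]+s*P[:,0]+c*P[:,1],P[:,2]]
# shell: TL=+x+y
L=[[22,30,72],[22,-30,72],[-62,-30,72],[-62,30,72]]
ot=u([(140,252),(298,212),(348,418),(195,462)],8,(180,140))
os_=u([(288,268),(408,235),(292,122),(182,168),(278,407),(398,356)],8,(260,190))
Ls=L[:1]+L[1:2]+[L[2],L[3],[22,30,0],[22,-30,0]]
# scene: camera looks to -x, +y is to right
Ls=[[22,-30,72],[22,30,72],[-62,30,72],[-62,-30,72],[22,-30,0],[22,30,0]]
def f(p):
    a=np.array(L)*1e-3; b=np.array(Ls)*1e-3; a[:,2]+=.004;b[:,2]+=.004
    return np.r_[(proj(ct,T(p,a))-ot).ravel(),(proj(cs,T(p,b))-os_).ravel()]
r=least_squares(f,[.55,.15,.1]);print("shell",r.x,np.degrees(r.x[2]));print(r.fun.reshape(-1,2).round(1).tolist())
# mat
m=u([(45,132),(395,100),(430,490),(70,522)],8,(180,140))
W=pix(ct,m,.004);print("mat",W.round(4).tolist(),W.mean(0));
# hopper
ot2=u([(152,130),(350,160),(325,357),(125,325),(93,500),(283,535)],5,(285,135))
os2=u([(112,257),(312,250),(315,138),(133,135),(155,77),(319,70)],5,(140,170))
def g(p):
    w,mk=p[3],p[4]
    A=np.array([[.054+w,.055+w,.155],[.054+w,-.055-w,.155],[-.054-w,-.055-w,.155],[-.054-w,.055+w,.155],[mk,.056,.125],[mk,-.056,.125]])
    B=A[[1,0,3,2,5,4]]
    return np.r_[(proj(ct,T(p,A))-ot2).ravel(),(proj(cs,T(p,B))-os2).ravel()]
r=least_squares(g,[.6,-.2,-.1,.004,-.16]);print("hopper",r.x,np.degrees(r.x[2]));print(r.fun.reshape(-1,2).round(1).tolist())
p=r.x
hb=u([(135,408),(270,425)],5,(285,135));print("bar", pix(ct,hb,.132))
print("bar pred",T(p,[[p[4]+.06,.04,.132],[p[4]+.06,-.04,.132]]))
E
python3 fit.py
```

```text
shell [0.62333484 0.15550644 0.30330073] 17.37785160008065
[[0.2, 0.0], [-0.9, 0.0], [-0.3, -0.3], [0.0, -0.7], [0.1, 1.2], [0.3, -0.7], [0.3, -0.8], [-0.8, -1.1], [-0.4, -0.1], [-0.7, 0.2]]
mat [[0.7029, 0.246, 0.004], [0.7215, 0.1003, 0.004], [0.5563, 0.0789, 0.004], [0.5386, 0.2252, 0.004]] [0.62981787 0.16260519 0.004     ]
hopper [ 0.59470275 -0.2133581  -0.14402943  0.00356335 -0.16054218] -8.25227828298743
[[-0.1, -0.4], [-0.2, 0.4], [-0.2, -0.6], [-0.5, -1.2], [0.0, 0.1], [0.2, -0.2], [-0.3, -0.4], [-0.4, -0.3], [0.1, -2.0], [-0.6, -0.2], [-0.2, -0.3], [-0.0, 0.0]]
bar [[ 0.49773385 -0.15798205  0.132     ]
 [ 0.49009586 -0.23680295  0.132     ]]
bar pred [[ 0.5009429  -0.15934126  0.132     ]
 [ 0.48946034 -0.23851291  0.132     ]]
```

```bash
cat >> h.py <<'E'
def cur():
    s=state(); return np.array(s["tool_pos"]),q2R(s["tool_rot"]),s
def Rt(az,tilt):
    "tool x at azimuth az(deg), tool down, then turned tilt deg about tool x"
    a=np.radians(az); x=np.array([np.cos(a),np.sin(a),0]); z=np.array([0,0,-1.]); y=np.cross(z,x)
    return R.from_matrix(np.c_[x,y,z])*R.from_rotvec([np.radians(tilt),0,0])
def rel(P,Rg,n,P0=None,R0=None):
    if P0 is None: P0,R0,_=cur()
    t=R0.inv().apply(P-P0); w=(R0.inv()*Rg).as_rotvec()
    # nth root with constant rows
    from scipy.linalg import fractional_matrix_power,logm,expm
    M=np.eye(4);M[:3,:3]=R.from_rotvec(w).as_matrix();M[:3,3]=t
    Q=expm(logm(M).real/n)
    row=np.r_[Q[:3,3],R.from_matrix(Q[:3,:3]).as_rotvec()]
    print("total t",t.round(4),"w",w.round(4),"| per row x%d:"%n,row.round(4))
    Pm,Rm=P0.copy(),R0
    for i in range(n):
        Pm=Pm+Rm.apply(row[:3]);Rm=Rm*R.from_rotvec(row[3:])
        if i==n//2: print("mid",Pm.round(3))
SH=np.array([0.6233,0.1555,0.004]);SY=17.4
HP=np.array([0.5947,-0.2134,0.]);HY=-8.25;MK=-.1605
def loc(o,yaw,p):
    a=np.radians(yaw);c,s=np.cos(a),np.sin(a);return np.array(o)+[c*p[0]-s*p[1],s*p[0]+c*p[1],p[2]]
E
python3 - <<'E'
from h import *
Rg=Rt(SY+90,30); G=loc(SH,SY,[-.004,0,.042]); tcp=G+Rg.apply([0,0,.022]); pre=tcp-Rg.apply([0,0,.09])
print(tcp,pre); rel(pre,Rg,20)
E
```

```text
[0.6089864  0.15101439 0.02694744] [0.65192721 0.16447122 0.10488973]
total t [-0.2436  0.5543  0.1257] w [ 0.5037 -0.1709 -0.6435] | per row x20: [-0.0201  0.0243  0.001   0.0252 -0.0085 -0.0322]
mid [0.431 0.318 0.191]
```

```bash
R="-0.0201 0.0243 0.001 0.0252 -0.0085 -0.0322 0"; python3 -m inch '-0.0201 0.0243 0.001 0.0252 -0.0085 -0.0322 0;-0.0201 0.0243 0.001 0.0252 -0.0085 -0.0322 0;-0.0201 0.0243 0.001 0.0252 -0.0085 -0.0322 0;-0.0201 0.0243 0.001 0.0252 -0.0085 -0.0322 0;-0.0201 0.0243 0.001 0.0252 -0.0085 -0.0322 0;-0.0201 0.0243 0.001 0.0252 -0.0085 -0.0322 0;-0.0201 0.0243 0.001 0.0252 -0.0085 -0.0322 0;-0.0201 0.0243 0.001 0.0252 -0.0085 -0.0322 0;-0.0201 0.0243 0.001 0.0252 -0.0085 -0.0322 0;-0.0201 0.0243 0.001 0.0252 -0.0085 -0.0322 0'
python3 - <<'E'
from h import *
P,Rr,s=cur();print(s["joint_pos"].round(3))
Rg=Rt(SY+90,30); G=loc(SH,SY,[-.004,0,.042]); tcp=G+Rg.apply([0,0,.022]); pre=tcp-Rg.apply([0,0,.09])
rel(pre,Rg,10)
E
```

```text
time: 0.98
tool_pos: [0.4098, 0.3383, 0.1984]
tool_rot: [-0.079, 0.711, 0.69, -0.106]
contact_force: [-0.2, 0.7, -0.6]
gripper_width: 0.999
[ 0.5    0.012  1.727  0.095  1.651 -1.046]
total t [-0.1639  0.2639  0.0331] w [ 0.2517 -0.0871 -0.3194] | per row x10: [-0.02    0.0242  0.0011  0.0252 -0.0087 -0.0319]
mid [0.552 0.225 0.15 ]
```

```bash
python3 -m inch '-0.02 0.0242 0.001 0.0252 -0.0085 -0.032 0;-0.02 0.0242 0.001 0.0252 -0.0085 -0.032 0;-0.02 0.0242 0.001 0.0252 -0.0085 -0.032 0;-0.02 0.0242 0.001 0.0252 -0.0085 -0.032 0;-0.02 0.0242 0.001 0.0252 -0.0085 -0.032 0;-0.02 0.0242 0.001 0.0252 -0.0085 -0.032 0;-0.02 0.0242 0.001 0.0252 -0.0085 -0.032 0;-0.02 0.0242 0.001 0.0252 -0.0085 -0.032 0;-0.02 0.0242 0.001 0.0252 -0.0085 -0.032 0'; python3 -m inch '-0.01 0.02 0 0.02 -0.007 -0.02 0; 0 0 0 0 0 0 0; 0 0 0 0 0 0 0'
python3 - <<'E'
from h import *
P,Rr,s=cur();print(s["joint_pos"].round(3))
Rg=Rt(SY+90,30); G=loc(SH,SY,[-.004,0,.042]); tcp=G+Rg.apply([0,0,.022]); pre=tcp-Rg.apply([0,0,.09])
rel(pre,Rg,1)
ci=camera_info("wrist"); im=grab_frame("wrist")
L=np.array([[22,30,72],[22,-30,72],[-62,-30,72],[-62,30,72]])*1e-3
for p in L:
    q=proj(ci,loc(SH,SY,p))[0]; print(q); cv2.circle(im,tuple(int(v) for v in q),4,(0,0,255),1)
cv2.imwrite("pics/w1.png",im)
E
```

```text
time: 1.73
tool_pos: [0.6272, 0.1783, 0.1172]
tool_rot: [-0.147, 0.587, 0.771, -0.198]
contact_force: [0.1, 0.0, 0.2]
gripper_width: 1.0
time: 1.98
tool_pos: [0.6454, 0.174, 0.1061]
tool_rot: [-0.153, 0.578, 0.774, -0.207]
contact_force: [-0.0, 0.7, -0.3]
gripper_width: 0.998
[ 0.177  0.589  1.232 -0.061  1.838 -1.684]
total t [-0.011   0.0037 -0.0006] w [ 0.0026 -0.0048 -0.0136] | per row x1: [-0.011   0.0037 -0.0006  0.0026 -0.0048 -0.0136]
mid [0.652 0.164 0.105]
[285.65958234 244.1406594 ]
[188.55259154 245.54575293]
[192.87350512 120.23570444]
[281.20920014 119.05379494]
```

View pics/w1.png

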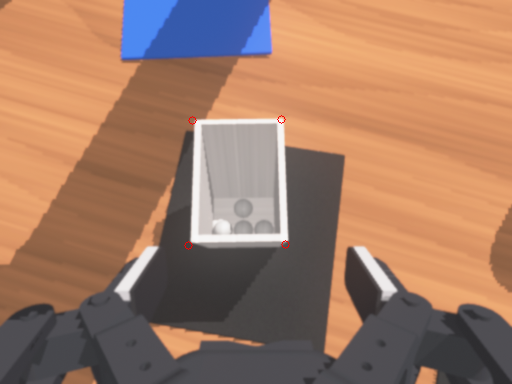

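The wrist view shows the shell rim at (196,121), (284,120), (288,243) and (192,244). That is about 3 px (1.5 mm) right of my prediction, and all four balls are visible. I'll correct for that and then advance.

```bash
python3 -m inch '-0.0095 0.0037 0 0.0026 -0.0048 -0.0136 0;0 0 0.015 0 0 0 0;0 0 0.015 0 0 0 0;0 0 0.015 0 0 0 0;0 0 0.015 0 0 0 0;0 0 0.015 0 0 0 0;0 0 0.012 0 0 0 0;0 0 0.003 0 0 0 0; 0 0 0 0 0 0 0'
python3 - <<'E'
from h import *
P,Rr,s=cur()
Rg=Rt(SY+90,30); G=loc(SH,SY,[-.004,0.0015,.042]); tcp=G+Rg.apply([0,0,.022])
rel(tcp,Rg,1)
cv2.imwrite("pics/w2.png",grab_frame("wrist"))
E
```

```text
time: 2.78
tool_pos: [0.6078, 0.1527, 0.028]
tool_rot: [-0.152, 0.571, 0.779, -0.208]
contact_force: [-0.1, 0.1, -0.8]
gripper_width: 0.998
total t [-0.0005  0.001   0.0006] w [0.0018 0.0012 0.0013] | per row x1: [-0.0005  0.001   0.0006  0.0018  0.0012  0.0013]
mid [0.609 0.152 0.027]
```

View pics/w2.png

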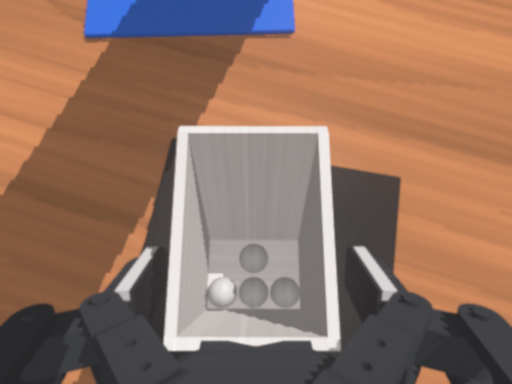

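The shell is centred between the pads, and the four balls sit at about (253,257), (222,291), (253,291) and (285,291). I'll close the gripper.

```bash
python3 -m inch '0 0 0 0 0 0 0.3;0 0 0 0 0 0 0.5;0 0 0 0 0 0 0.7;0 0 0 0 0 0 0.9;0 0 0 0 0 0 1;0 0 0 0 0 0 1;0 0 0 0 0 0 1;0 0 0 0 0 0 1'
python3 - <<'E'
from h import *
cv2.imwrite("pics/w3.png",grab_frame("wrist"))
P,Rr,s=cur();print(P,s["gripper_width"])
# lift vertical in tool axes
print(Rr.inv().apply([0,0,1]))
E
```

```text
time: 3.5
tool_pos: [0.6104, 0.153, 0.03]
tool_rot: [-0.151, 0.572, 0.78, -0.206]
contact_force: [5.6, 0.9, 6.1]
gripper_width: 0.696
[0.61043654 0.15303743 0.02999868] 0.6938209912946269
[-0.00116645 -0.49387886 -0.86952994]
```

View pics/w3.png

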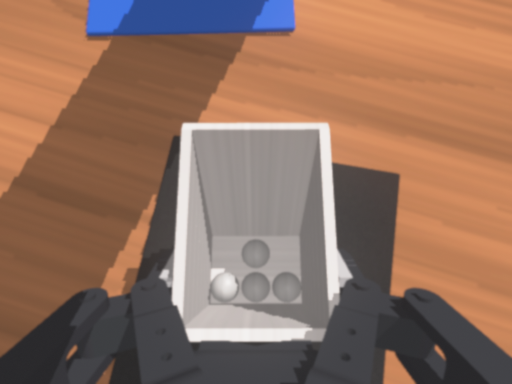

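```bash
cat >> h.py <<'E'
# shell pose in tool frame (at grasp)
_Pt=np.array([.61044,.15304,.0300]); _Rt=q2R([-0.151,0.572,0.78,-0.206])
_S=loc(SH,SY,[0,.0015,0]); _Rs=R.from_euler('z',SY,degrees=True)
Pst=_Rt.inv().apply(_S-_Pt); Rst=_Rt.inv()*_Rs
def tool_for_shell(Ps,Rs):
    Rtl=Rs*Rst.inv(); return Ps-Rtl.apply(Pst),Rtl
def shell_now():
    P,Rr,_=cur(); return P+Rr.apply(Pst),Rr*Rst
LIP=np.array([-.062,0,.072])
def pour(lip_h,tip,yaw):
    "tool pose with lip centre at hopper coords"
    L=loc(HP,HY,lip_h); Rs=R.from_euler('z',yaw,degrees=True)*R.from_euler('y',-tip,degrees=True)
    return tool_for_shell(L-Rs.apply(LIP),Rs)
E
python3 - <<'E'
from h import *
print(Pst,Rst.as_rotvec())
for tip,l in [(0,[-.03,0,.28]),(50,[.03,0,.20]),(88,[.025,0,.165])]:
    P,Rr=pour(l,tip,-14); print(tip,P.round(4),Rr.as_quat().round(3),"shell", (P+Rr.apply(Pst)).round(3))
P,Rr=pour([-.03,0,.28],0,-14); P0,R0,_=cur()
up=P0+[0,0,.22]
print(R0.inv().apply(up-P0)); rel(P,Rr,20,up,R0)
E
```

```text
[-1.68478320e-05  2.41476194e-02  1.61888447e-02] [ 1.92998072  1.93309314 -0.51056333]
0 [ 0.6125 -0.2209  0.234 ] [ 0.761  0.596 -0.157 -0.201] shell [ 0.625 -0.224  0.208]
50 [ 0.6891 -0.2338  0.208 ] [0.775 0.606 0.109 0.14 ] shell [ 0.717 -0.241  0.201]
88 [ 0.6657 -0.2285  0.2124] [0.688 0.538 0.3   0.385] shell [ 0.691 -0.235  0.224]
[-0.00025662 -0.10865335 -0.19129659]
total t [-0.3573 -0.0878  0.0688] w [1.000e-04 2.714e-01 4.758e-01] | per row x20: [-0.0189 -0.0002  0.0011  0.      0.0136  0.0238]
mid [ 0.637 -0.053  0.241]
```

```bash
python3 -m inch '0 -0.005 -0.009 0 0 0 1;0 -0.011 -0.019 0 0 0 1;0 -0.011 -0.019 0 0 0 1;0 -0.011 -0.019 0 0 0 1;0 -0.011 -0.019 0 0 0 1;0 -0.011 -0.019 0 0 0 1;0 -0.011 -0.019 0 0 0 1;0 -0.011 -0.019 0 0 0 1;0 -0.011 -0.019 0 0 0 1;0 -0.011 -0.019 0 0 0 1'; python3 -m inch '0 -0.005 -0.009 0 0 0 1; 0 0 0 0 0 0 1'
python3 - <<'E'
from h import *
P,Rr=pour([-.03,0,.28],0,-14); rel(P,Rr,20)
cv2.imwrite("pics/w4.png",grab_frame("wrist"))
E
```

```text
time: 4.38
tool_pos: [0.6069, 0.1526, 0.2359]
tool_rot: [-0.153, 0.571, 0.779, -0.209]
contact_force: [0.9, -0.3, -3.2]
gripper_width: 0.694
time: 4.55
tool_pos: [0.6089, 0.1529, 0.2491]
tool_rot: [-0.151, 0.572, 0.78, -0.206]
contact_force: [-0.1, 0.2, -3.5]
gripper_width: 0.693
total t [-0.3577 -0.0869  0.0672] w [1.000e-04 2.713e-01 4.759e-01] | per row x20: [-0.0189 -0.0002  0.001   0.      0.0136  0.0238]
mid [ 0.636 -0.053  0.241]
```

View pics/w4.png

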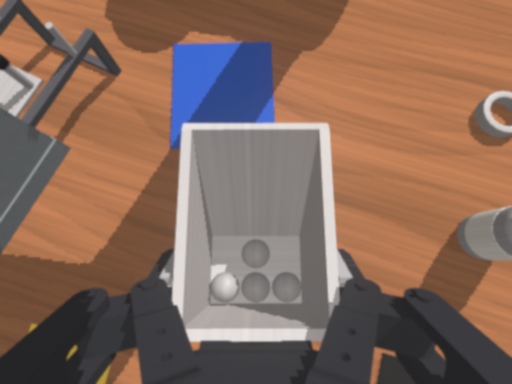

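The shell is held without slipping (its rim hasn't moved since the grasp), with four balls inside. Next I carry it over to the hopper.

```bash
python3 -m inch '-0.0095 0 0.0005 0 0.0068 0.0119 1;-0.0189 -0.0002 0.001 0 0.0136 0.0238 1;-0.0189 -0.0002 0.001 0 0.0136 0.0238 1;-0.0189 -0.0002 0.001 0 0.0136 0.0238 1;-0.0189 -0.0002 0.001 0 0.0136 0.0238 1;-0.0189 -0.0002 0.001 0 0.0136 0.0238 1;-0.0189 -0.0002 0.001 0 0.0136 0.0238 1;-0.0189 -0.0002 0.001 0 0.0136 0.0238 1;-0.0189 -0.0002 0.001 0 0.0136 0.0238 1;-0.0189 -0.0002 0.001 0 0.0136 0.0238 1'; python3 -m inch '-0.0189 -0.0002 0.001 0 0.0136 0.0238 1;-0.0189 -0.0002 0.001 0 0.0136 0.0238 1;-0.0189 -0.0002 0.001 0 0.0136 0.0238 1;-0.0189 -0.0002 0.001 0 0.0136 0.0238 1;-0.0189 -0.0002 0.001 0 0.0136 0.0238 1;-0.0189 -0.0002 0.001 0 0.0136 0.0238 1;-0.0189 -0.0002 0.001 0 0.0136 0.0238 1;-0.0189 -0.0002 0.001 0 0.0136 0.0238 1;-0.0189 -0.0002 0.001 0 0.0136 0.0238 1;-0.0189 -0.0002 0.001 0 0.0136 0.0238 1';python3 -m inch '-0.0095 0 0.0005 0 0.0068 0.0119 1;0 0 0 0 0 0 1'
python3 - <<'E'
from h import *
P1,R1=pour([-.03,0,.28],0,-14); rel(P1,R1,1)
P,Rr=pour([.03,0,.20],50,-14); rel(P,Rr,12)
P2,R2=pour([.025,0,.165],88,-14); rel(P2,R2,10,P,Rr)
print(state()["joint_pos"].round(2),shell_now()[0])
cv2.imwrite("pics/w5.png",grab_frame("wrist"));cv2.imwrite("pics/t5.png",grab_frame("top")[100:300,250:420].repeat(3,0).repeat(3,1))
E
```

```text
time: 5.43
tool_pos: [0.6346, -0.026, 0.2365]
tool_rot: [-0.179, 0.668, 0.697, -0.187]
contact_force: [1.0, -0.4, -3.7]
gripper_width: 0.695
time: 6.27
tool_pos: [0.6127, -0.2129, 0.2289]
tool_rot: [-0.203, 0.757, 0.599, -0.161]
contact_force: [0.6, -0.9, -3.7]
gripper_width: 0.698
time: 6.43
tool_pos: [0.6101, -0.2232, 0.2291]
tool_rot: [-0.204, 0.762, 0.594, -0.159]
contact_force: [-0.5, 0.3, -3.8]
gripper_width: 0.699
total t [ 0.0028 -0.0009 -0.0051] w [-0.0071 -0.0014 -0.0043] | per row x1: [ 0.0028 -0.0009 -0.0051 -0.0071 -0.0014 -0.0043]
mid [ 0.613 -0.221  0.234]
total t [ 0.009   0.0792 -0.0213] w [-8.798e-01 -7.000e-04 -3.800e-03] | per row x12: [ 0.0007  0.007   0.001  -0.0733 -0.0001 -0.0003]
mid [ 0.654 -0.229  0.208]
total t [-0.0005 -0.021  -0.0125] w [-6.632e-01 -9.000e-04  6.000e-04] | per row x10: [-0.     -0.0017 -0.0018 -0.0663 -0.0001  0.0001]
mid [ 0.675 -0.231  0.213]
[-0.43  0.45  1.21 -0.1   2.   -1.77] [ 0.62252958 -0.22639694  0.20304286]
```

View pics/w5.png

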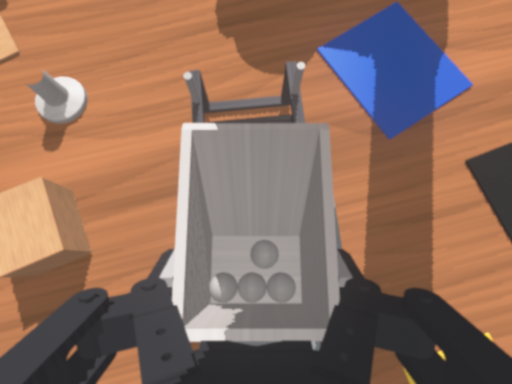

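```bash
python3 -m inch '0.0007 0.0069 0.0006 -0.0733 0 0 1;0.0007 0.0069 0.0006 -0.0733 0 0 1;0.0007 0.0069 0.0006 -0.0733 0 0 1;0.0007 0.0069 0.0006 -0.0733 0 0 1;0.0007 0.0069 0.0006 -0.0733 0 0 1;0.0007 0.0069 0.0006 -0.0733 0 0 1;0.0007 0.0069 0.0006 -0.0733 0 0 1;0.0007 0.0069 0.0006 -0.0733 0 0 1;0.0007 0.0069 0.0006 -0.0733 0 0 1;0.0007 0.0069 0.0006 -0.0733 0 0 1';  python3 -m inch '0.0007 0.007 0.0007 -0.0733 0 0 1;0 0.007 0 -0.0733 0 0 1;0 0 0 0 0 0 1'
python3 - <<'E'
from h import *
S,RS=shell_now(); L=S+RS.apply(LIP)
a=np.radians(HY);d=L-HP;print("lip in hopper",np.cos(a)*d[0]+np.sin(a)*d[1],-np.sin(a)*d[0]+np.cos(a)*d[1],d[2])
P2,R2=pour([.025,0,.165],88,-14); rel(P2,R2,12)
cv2.imwrite("pics/w6.png",grab_frame("wrist"));cv2.imwrite("pics/s6.png",cv2.resize(grab_frame("scene")[130:300,110:330],None,fx=3.5,fy=3.5))
E
```

```text
time: 7.37
tool_pos: [0.6768, -0.2276, 0.2129]
tool_rot: [0.084, 0.782, 0.614, 0.066]
contact_force: [0.5, 1.0, -3.3]
gripper_width: 0.695
time: 7.62
tool_pos: [0.6887, -0.2298, 0.2144]
tool_rot: [0.14, 0.774, 0.607, 0.11]
contact_force: [-0.6, 0.9, -3.2]
gripper_width: 0.697
lip in hopper 0.028950568478769114 0.003821763142936884 0.20635847359878845
total t [-0.0043 -0.0219 -0.006 ] w [-0.6624 -0.0037  0.0016] | per row x12: [-0.0004 -0.0016 -0.001  -0.0552 -0.0003  0.0001]
mid [ 0.675 -0.229  0.215]
```

View pics/s6.png

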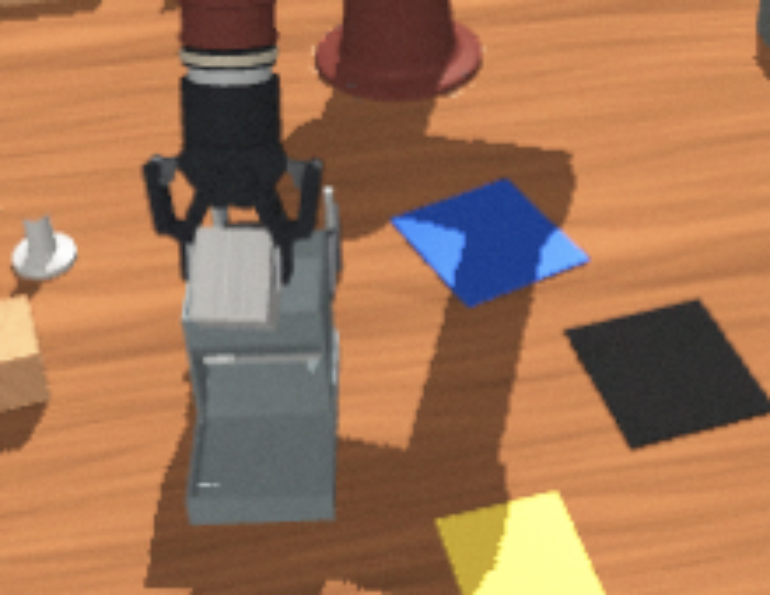

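View pics/w6.png

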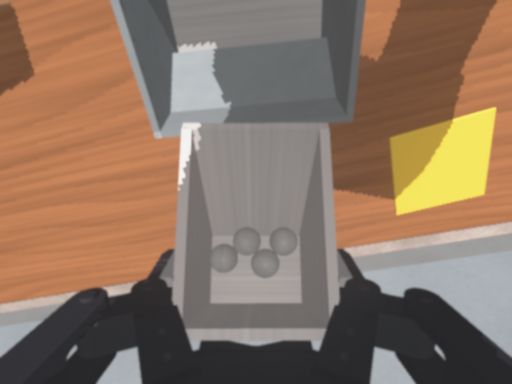

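Run:
```python
from h import *
ci=camera_info("wrist");w=.0036
for c in [[.054+w,.055+w,.155],[.054+w,-.055-w,.155]]: print(proj(ci,loc(HP,HY,c)))
S,RS=shell_now()
for p in [[-.062,.03,.072],[-.062,-.03,.072]]: print("lip",proj(ci,S+RS.apply(p)))
```

```text
[[354.08748745 121.93816029]]
[[158.91546752 139.4501114 ]]
lip [[328.93175046 124.80954664]]
lip [[181.11145474 124.58173497]]
```

The predicted hopper corners match the wrist image to within a few pixels. Now I tip the shell.

```bash
python3 -m inch '-0.0004 -0.0016 -0.001 -0.0552 0 0 1;-0.0004 -0.0016 -0.001 -0.0552 0 0 1;-0.0004 -0.0016 -0.001 -0.0552 0 0 1;-0.0004 -0.0016 -0.001 -0.0552 0 0 1;-0.0004 -0.0016 -0.001 -0.0552 0 0 1;-0.0004 -0.0016 -0.001 -0.0552 0 0 1;-0.0004 -0.0016 -0.001 -0.0552 0 0 1;-0.0004 -0.0016 -0.001 -0.0552 0 0 1;-0.0004 -0.0016 -0.001 -0.0552 0 0 1;-0.0004 -0.0016 -0.001 -0.0552 0 0 1';python3 -m inch '0 -0.0016 -0.001 -0.0552 0 0 1;0 -0.0016 -0.001 -0.0552 0 0 1;0 0 0 0 0 0 1;0 0 0 0 0 0 1;0 0 0 0 0 0 1;0 0 0 0 0 0 1;0 0 0 0 0 0 1;0 0 0 0 0 0 1'
python3 - <<'E'
from h import *
S,RS=shell_now(); L=S+RS.apply(LIP)
a=np.radians(HY);d=L-HP;print("lip in hopper",np.cos(a)*d[0]+np.sin(a)*d[1],-np.sin(a)*d[0]+np.cos(a)*d[1],d[2])
print(RS.as_euler('zyx',degrees=True), state()["joint_pos"].round(2))
cv2.imwrite("pics/w7.png",grab_frame("wrist"));cv2.imwrite("pics/s7.png",cv2.resize(grab_frame("scene")[130:300,110:330],None,fx=3.5,fy=3.5))
E
```

```text
time: 8.55
tool_pos: [0.6714, -0.2309, 0.2152]
tool_rot: [0.347, 0.706, 0.554, 0.272]
contact_force: [-0.0, -0.2, -3.1]
gripper_width: 0.694
time: 9.22
tool_pos: [0.6683, -0.2311, 0.2147]
tool_rot: [0.386, 0.686, 0.538, 0.301]
contact_force: [0.5, 0.7, -2.0]
gripper_width: 0.698
lip in hopper 0.028153435568800057 -0.0022563230118036607 0.16719469447781418
[-82.83984825 -75.9873579  -82.60945852] [-0.54 -0.18  2.1   0.86  0.33 -2.56]
```

View pics/s7.png

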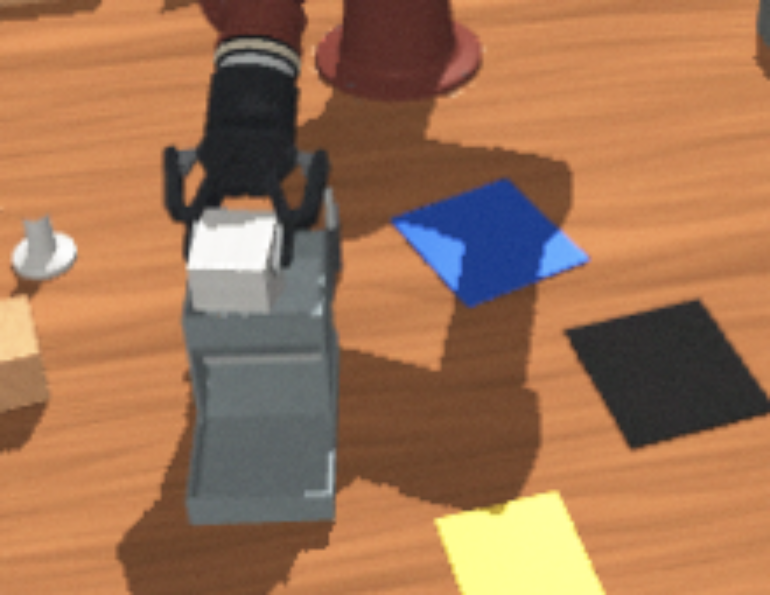

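View pics/w7.png

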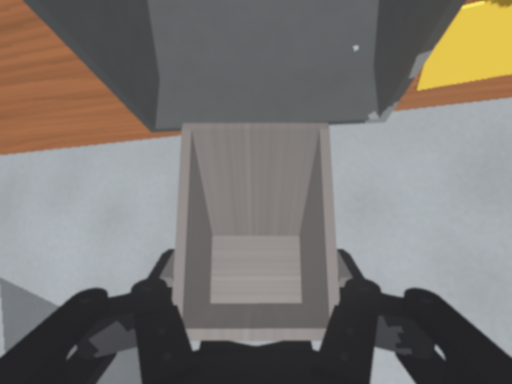

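The wrist view shows the shell empty, with its floor clear at (255,270), and the measured load fell by about 1 N. I'll back out along the same path.

```bash
python3 -m inch '0 0.0016 0.001 0.0552 0 0 1;0 0.0016 0.001 0.0552 0 0 1;0.0004 0.0016 0.001 0.0552 0 0 1;0.0004 0.0016 0.001 0.0552 0 0 1;0.0004 0.0016 0.001 0.0552 0 0 1;0.0004 0.0016 0.001 0.0552 0 0 1;0.0004 0.0016 0.001 0.0552 0 0 1;0.0004 0.0016 0.001 0.0552 0 0 1;0.0004 0.0016 0.001 0.0552 0 0 1;0.0004 0.0016 0.001 0.0552 0 0 1';python3 -m inch '0.0004 0.0016 0.001 0.0552 0 0 1;0.0004 0.0016 0.001 0.0552 0 0 1'
python3 - <<'E'
from h import *
S,RS=shell_now(); print(S,state()["joint_pos"].round(2))
P1,R1=pour([-.03,0,.28],0,-14); rel(P1,R1,12)
E
```

```text
time: 10.15
tool_pos: [0.6863, -0.2324, 0.2181]
tool_rot: [0.183, 0.766, 0.599, 0.142]
contact_force: [0.1, 0.1, -2.6]
gripper_width: 0.697
time: 10.32
tool_pos: [0.6902, -0.2325, 0.2176]
tool_rot: [0.141, 0.775, 0.606, 0.109]
contact_force: [0.4, 0.3, -2.6]
gripper_width: 0.694
[ 0.71767103 -0.23936378  0.21093739] [-0.45  0.09  1.63  0.08  1.08 -1.81]
total t [-0.0076 -0.0675 -0.0427] w [ 0.8743  0.0011 -0.0012] | per row x12: [-0.0006 -0.0068 -0.0011  0.0729  0.0001 -0.0001]
mid [ 0.643 -0.225  0.219]
```

```bash
python3 -m inch '-0.0006 -0.0068 -0.0011 0.0729 0 0 1;-0.0006 -0.0068 -0.0011 0.0729 0 0 1;-0.0006 -0.0068 -0.0011 0.0729 0 0 1;-0.0006 -0.0068 -0.0011 0.0729 0 0 1;-0.0006 -0.0068 -0.0011 0.0729 0 0 1;-0.0006 -0.0068 -0.0011 0.0729 0 0 1;-0.0006 -0.0068 -0.0011 0.0729 0 0 1;-0.0006 -0.0068 -0.0011 0.0729 0 0 1;-0.0006 -0.0068 -0.0011 0.0729 0 0 1;-0.0006 -0.0068 -0.0011 0.0729 0 0 1';python3 -m inch '-0.0006 -0.0068 -0.0011 0.0729 0 0 1;-0.0006 -0.0068 -0.0011 0.0729 0 0 1;0 0 0 0 0 0 1'
python3 - <<'E'
from h import *
P2,R2=tool_for_shell(_S+[0,0,.16] if 0 else loc(SH,SY,[0,.0015,.17]),R.from_euler('z',SY,degrees=True)); print(P2); rel(P2,R2,20)
cv2.imwrite("pics/t8.png",cv2.resize(grab_frame("top")[100:270,230:430],None,fx=3.5,fy=3.5))
E
```

```text
time: 11.15
tool_pos: [0.6242, -0.2224, 0.2262]
tool_rot: [-0.144, 0.774, 0.605, -0.114]
contact_force: [-0.0, -0.6, -3.1]
gripper_width: 0.696
time: 11.4
tool_pos: [0.6131, -0.2208, 0.2318]
tool_rot: [-0.201, 0.762, 0.596, -0.158]
contact_force: [0.8, 0.6, -3.2]
gripper_width: 0.696
[0.61044 0.15304 0.2    ]
total t [ 0.3623 -0.0651  0.073 ] w [ 3.000e-04 -2.698e-01 -4.778e-01] | per row x20: [ 0.0189  0.0009  0.0013  0.     -0.0135 -0.0239]
mid [ 0.637 -0.015  0.214]
```

View pics/t8.png

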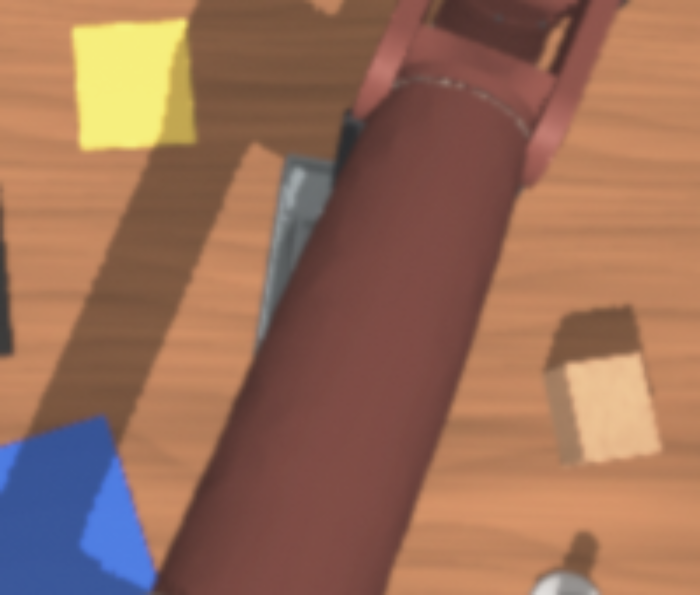

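The arm hides the hopper in this view. I'll carry the shell back to the mat.

```bash
python3 -m inch '0.0095 0 0 0 -0.0068 -0.012 1;0.0189 0.0009 0.0013 0 -0.0135 -0.0239 1;0.0189 0.0009 0.0013 0 -0.0135 -0.0239 1;0.0189 0.0009 0.0013 0 -0.0135 -0.0239 1;0.0189 0.0009 0.0013 0 -0.0135 -0.0239 1;0.0189 0.0009 0.0013 0 -0.0135 -0.0239 1;0.0189 0.0009 0.0013 0 -0.0135 -0.0239 1;0.0189 0.0009 0.0013 0 -0.0135 -0.0239 1;0.0189 0.0009 0.0013 0 -0.0135 -0.0239 1;0.0189 0.0009 0.0013 0 -0.0135 -0.0239 1'; python3 -m inch '0.0189 0.0009 0.0013 0 -0.0135 -0.0239 1;0.0189 0.0009 0.0013 0 -0.0135 -0.0239 1;0.0189 0.0009 0.0013 0 -0.0135 -0.0239 1;0.0189 0.0009 0.0013 0 -0.0135 -0.0239 1;0.0189 0.0009 0.0013 0 -0.0135 -0.0239 1;0.0189 0.0009 0.0013 0 -0.0135 -0.0239 1;0.0189 0.0009 0.0013 0 -0.0135 -0.0239 1;0.0189 0.0009 0.0013 0 -0.0135 -0.0239 1;0.0189 0.0009 0.0013 0 -0.0135 -0.0239 1;0.0189 0.0009 0.0013 0 -0.0135 -0.0239 1';python3 -m inch '0.0095 0 0 0 -0.0068 -0.012 1;0 0 0 0 0 0 1;0 0 0 0 0 0 1';python3 - <<'E'
from h import *
P2,R2=tool_for_shell(loc(SH,SY,[0,.0015,.006]),R.from_euler('z',SY,degrees=True)); print(P2); rel(P2,R2,1)
S,RS=shell_now();print(S,RS.as_euler('zyx',degrees=True),state()["contact_force"])
cv2.imwrite("pics/t9.png",cv2.resize(grab_frame("top")[100:270,230:430],None,fx=3.5,fy=3.5))
cv2.imwrite("pics/s9.png",cv2.resize(grab_frame("scene")[130:300,110:330],None,fx=3.5,fy=3.5))
E
```

```text
time: 12.28
tool_pos: [0.6361, -0.0411, 0.2194]
tool_rot: [-0.177, 0.677, 0.691, -0.181]
contact_force: [0.3, -0.3, -1.7]
gripper_width: 0.696
time: 13.12
tool_pos: [0.6105, 0.1456, 0.2036]
tool_rot: [-0.151, 0.576, 0.777, -0.203]
contact_force: [0.1, -0.5, -3.0]
gripper_width: 0.698
time: 13.37
tool_pos: [0.608, 0.1532, 0.2035]
tool_rot: [-0.15, 0.572, 0.78, -0.205]
contact_force: [0.0, -0.8, -2.7]
gripper_width: 0.694
[0.61044 0.15304 0.036  ]
total t [-0.0006  0.0842  0.1448] w [0.0027 0.0018 0.0006] | per row x1: [-0.0006  0.0842  0.1448  0.0027  0.0018  0.0006]
mid [0.61  0.153 0.036]
[0.620526   0.15709754 0.17750042] [17.47922783 -0.16855142 -0.02349421] [ 0.02883819 -0.8132057  -2.7451882 ]
```

View pics/t9.png

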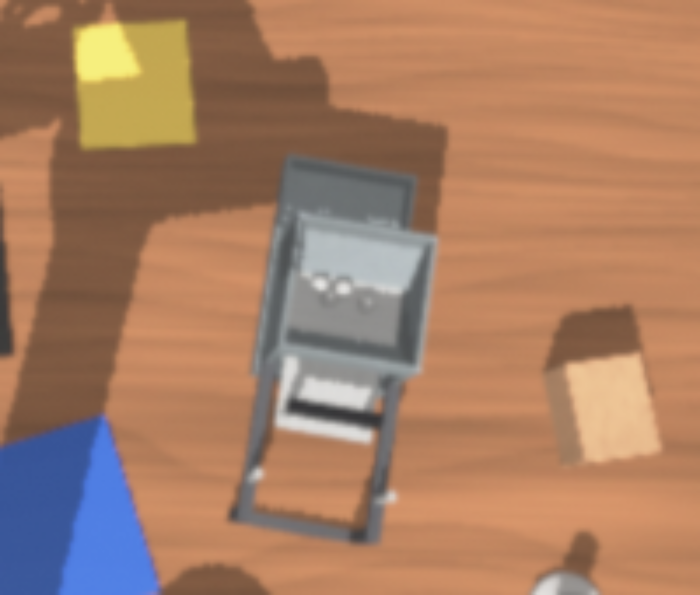

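View pics/s9.png

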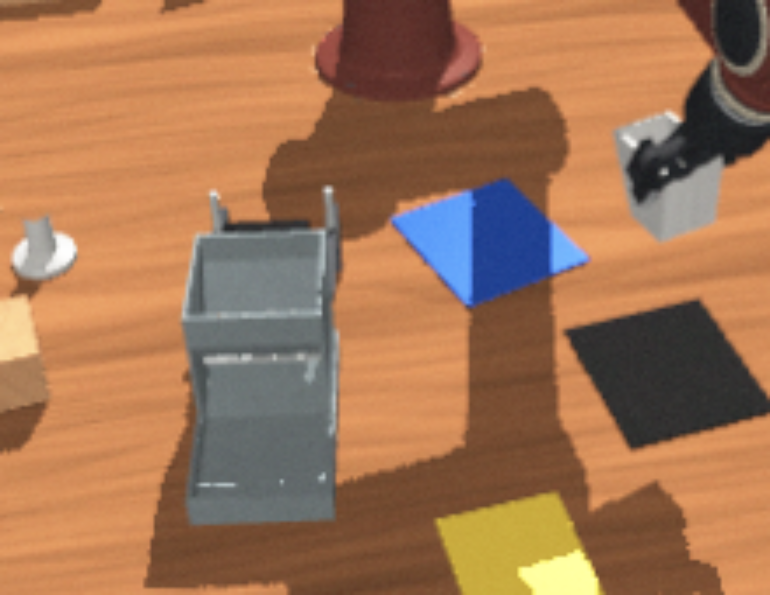

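The balls lie in the hopper at crop (320,285), (345,287), (330,298) and (366,300), the tray is empty, and the gate is shut. I'll lower the shell.

```bash
python3 -m inch '0 0.0084 0.0145 0 0 0 1;0 0.0084 0.0145 0 0 0 1;0 0.0084 0.0145 0 0 0 1;0 0.0084 0.0145 0 0 0 1;0 0.0084 0.0145 0 0 0 1;0 0.0084 0.0145 0 0 0 1;0 0.0084 0.0145 0 0 0 1;0 0.0084 0.0145 0.0027 0.0018 0 1;0 0.006 0.0105 0 0 0 1;0 0.004 0.007 0 0 0 1';python3 -m inch '0 0.0025 0.004 0 0 0 1;0 0 0 0 0 0 1;0 0 0 0 0 0 1';python3 - <<'E'
from h import *
S,RS=shell_now();print(S,RS.as_euler('zyx',degrees=True),state()["contact_force"])
P2,R2=tool_for_shell(loc(SH,SY,[0,.0015,.0]),R.from_euler('z',SY,degrees=True)); rel(P2,R2,1)
E
```

```text
time: 14.3
tool_pos: [0.6085, 0.1532, 0.0462]
tool_rot: [-0.153, 0.571, 0.779, -0.207]
contact_force: [0.7, -0.4, -2.0]
gripper_width: 0.694
time: 14.55
tool_pos: [0.61, 0.1534, 0.0446]
tool_rot: [-0.152, 0.572, 0.78, -0.206]
contact_force: [0.6, -0.1, -3.0]
gripper_width: 0.693
[0.62237248 0.15734606 0.01856678] [17.38737382  0.05631927  0.0403908 ] [ 0.55253875 -0.08649968 -3.04423   ]
total t [-0.0005  0.0075  0.0125] w [-0.0007 -0.001   0.0003] | per row x1: [-0.0005  0.0075  0.0125 -0.0007 -0.001   0.0003]
mid [0.61  0.153 0.03 ]
```

```bash
python3 -m inch '0 0.0025 0.004 0 0 0 1;0 0.0025 0.004 0 0 0 1;0 0.001 0.0018 0 0 0 1;0 0.0005 0.0009 0 0 0 1;0 0.0005 0.0009 0 0 0 1;0 0 0 0 0 0 1;0 0 0 0 0 0 1';python3 -m inch '0 0.0005 0.0009 0 0 0 1;0 0 0 0 0 0 1'; python3 -m inch '0 0.0005 0.0009 0 0 0 1;0 0 0 0 0 0 1'
```

```text
time: 15.13
tool_pos: [0.6099, 0.1535, 0.0305]
tool_rot: [-0.152, 0.572, 0.78, -0.206]
contact_force: [-1.2, 0.3, -2.9]
gripper_width: 0.695
time: 15.3
tool_pos: [0.6102, 0.1535, 0.0301]
tool_rot: [-0.152, 0.572, 0.78, -0.206]
contact_force: [-0.9, -0.2, -0.3]
gripper_width: 0.693
time: 15.47
tool_pos: [0.6102, 0.1535, 0.03]
tool_rot: [-0.152, 0.572, 0.779, -0.206]
contact_force: [-1.0, -0.3, 5.0]
gripper_width: 0.694
```

It is seated: the upward contact force is 5 N. I'll release and back off.

```bash
python3 -m inch '0 0 0 0 0 0 0.2;0 0 0 0 0 0 0.1;0 0 0 0 0 0 0;0 0 0 0 0 0 0;0 0 0 0 0 0 0;0 0 0 0 0 0 0;0 0 0 0 0 0 0';python3 -m inch '0 0 -0.008 0 0 0 0;0 0 -0.015 0 0 0 0;0 0 -0.015 0 0 0 0;0 0 -0.02 0 0 0 0;0 0 -0.02 0 0 0 0;0 0 -0.02 0 0 0 0;0 0 -0.02 0 0 0 0;0 0 -0.02 0 0 0 0;0 0 0 0 0 0 0';python3 - <<'E'
from h import *
cv2.imwrite("pics/w10.png",grab_frame("wrist"))
ci=camera_info("wrist");L=np.array([[22,30,72],[22,-30,72],[-62,-30,72],[-62,30,72]])*1e-3
print([proj(ci,loc(SH,SY,p+np.array([0,.0015,0])))[0].round().tolist() for p in L])
Rg=Rt(HY,0); bar=loc(HP,HY,[MK+.06,0,.125]); print("bar",bar)
tgt=bar+[0,0,.10]; rel(tgt,Rg,25); print(state()["joint_pos"].round(2))
E
```

```text
time: 16.05
tool_pos: [0.6098, 0.1534, 0.0283]
tool_rot: [-0.152, 0.572, 0.78, -0.206]
contact_force: [0.6, -0.2, -0.0]
gripper_width: 1.002
time: 16.8
tool_pos: [0.6789, 0.1747, 0.1547]
tool_rot: [-0.148, 0.572, 0.781, -0.203]
contact_force: [0.7, 0.4, 1.8]
gripper_width: 1.002
[[293.0, 207.0], [217.0, 207.0], [219.0, 109.0], [290.0, 109.0]]
bar [ 0.49524004 -0.19897899  0.125     ]
total t [-0.3013 -0.2851  0.0765] w [-0.3228  0.514   1.969 ] | per row x25: [-0.0198  0.0037 -0.0022 -0.0129  0.0206  0.0788]
mid [ 0.688 -0.074  0.182]
[ 0.17  0.61  1.11 -0.07  1.92 -1.71]
```

View pics/w10.png

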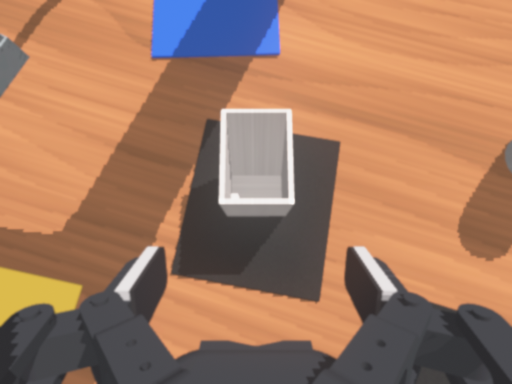

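The shell stands upright and empty on the black mat, with its rim at about (220,110) to (293,208). Next I move to the handle by way of a high waypoint.

Run:
```python
from h import *
rel(np.array([.52,0.0,.30]),Rt(HY,0),20)
```

```text
total t [-0.119  -0.249  -0.0297] w [-0.3228  0.514   1.969 ] | per row x20: [-0.0153 -0.0027 -0.0056 -0.0161  0.0257  0.0985]
mid [0.645 0.027 0.235]
```

```bash
python3 -m inch '-0.0153 -0.0027 -0.0056 -0.0161 0.0257 0.0985 0;-0.0153 -0.0027 -0.0056 -0.0161 0.0257 0.0985 0;-0.0153 -0.0027 -0.0056 -0.0161 0.0257 0.0985 0;-0.0153 -0.0027 -0.0056 -0.0161 0.0257 0.0985 0;-0.0153 -0.0027 -0.0056 -0.0161 0.0257 0.0985 0;-0.0153 -0.0027 -0.0056 -0.0161 0.0257 0.0985 0.5;-0.0153 -0.0027 -0.0056 -0.0161 0.0257 0.0985 0.55;-0.0153 -0.0027 -0.0056 -0.0161 0.0257 0.0985 0.55;-0.0153 -0.0027 -0.0056 -0.0161 0.0257 0.0985 0.55;-0.0153 -0.0027 -0.0056 -0.0161 0.0257 0.0985 0.55'; python3 -m inch '-0.0153 -0.0027 -0.0056 -0.0161 0.0257 0.0985 0.55;-0.0153 -0.0027 -0.0056 -0.0161 0.0257 0.0985 0.55;-0.0153 -0.0027 -0.0056 -0.0161 0.0257 0.0985 0.55;-0.0153 -0.0027 -0.0056 -0.0161 0.0257 0.0985 0.55;-0.0153 -0.0027 -0.0056 -0.0161 0.0257 0.0985 0.55;-0.0153 -0.0027 -0.0056 -0.0161 0.0257 0.0985 0.55;-0.0153 -0.0027 -0.0056 -0.0161 0.0257 0.0985 0.55;-0.0153 -0.0027 -0.0056 -0.0161 0.0257 0.0985 0.55;-0.0153 -0.0027 -0.0056 -0.0161 0.0257 0.0985 0.55;-0.0153 -0.0027 -0.0056 -0.0161 0.0257 0.0985 0.55'; python3 -m inch '0 0 0 0 0 0 0.55'
python3 - <<'E'
from h import *
P,_,s=cur();print(P,s["joint_pos"].round(2))
bar=loc(HP,HY,[MK+.06,0,.125]);rel(bar+[0,0,.06],Rt(HY,0),12)
E
```

```text
time: 17.68
tool_pos: [0.6528, 0.035, 0.2224]
tool_rot: [-0.087, 0.903, 0.404, -0.121]
contact_force: [-0.4, -0.6, 1.0]
gripper_width: 0.452
time: 18.52
tool_pos: [0.5177, -0.0011, 0.2973]
tool_rot: [0.001, 0.997, -0.075, -0.004]
contact_force: [1.2, 0.2, 0.4]
gripper_width: 0.448
time: 18.6
tool_pos: [0.5171, -0.0, 0.299]
tool_rot: [0.001, 0.997, -0.073, -0.003]
contact_force: [0.6, -0.8, 0.5]
gripper_width: 0.45
[ 5.17062808e-01 -3.52754355e-05  2.99037353e-01] [-0.14 -0.24  1.77 -0.    1.61  0.  ]
total t [0.0082 0.1997 0.1145] w [ 0.0023  0.0057 -0.0027] | per row x12: [ 0.0006  0.0167  0.0095  0.0002  0.0005 -0.0002]
mid [ 0.504 -0.116  0.233]
```

```bash
python3 -m inch '0.0006 0.02 0.0095 0.0002 0.0005 0 0.55;0.0006 0.02 0.0095 0.0002 0.0005 0 0.55;0.0006 0.02 0.0095 0.0002 0.0005 0 0.55;0.0006 0.02 0.0095 0.0002 0.0005 0 0.55;0.0006 0.02 0.0095 0.0002 0.0005 0 0.55;0.0006 0.02 0.0095 0.0002 0.0005 0 0.55;0.0006 0.02 0.0095 0.0002 0.0005 0 0.55;0.0006 0.02 0.0095 0.0002 0.0005 0 0.55;0.0006 0.02 0.0095 0.0002 0.0005 0 0.55;0.0006 0.02 0.0095 0.0002 0.0005 0 0.55'; python3 -m inch '0.002 0 0 0 0 0 0.55;0 0 0 0 0 0 0.55';python3 - <<'E'
from h import *
bar=loc(HP,HY,[MK+.06,0,.125]);rel(bar+[0,0,.06],Rt(HY,0),1)
ci=camera_info("wrist");im=grab_frame("wrist")
for nm,q in {"bL":[MK+.06,.04,.132],"bR":[MK+.06,-.04,.132],"p1":[MK,.056,.125],"p2":[MK,-.056,.125]}.items():
    uv=proj(ci,loc(HP,HY,q))[0];print(nm,uv);cv2.circle(im,tuple(int(v) for v in uv),4,(0,0,255),1)
cv2.imwrite("pics/w11.png",im)
E
```

```text
time: 19.43
tool_pos: [0.4951, -0.2005, 0.2015]
tool_rot: [-0.001, 0.997, -0.072, -0.002]
contact_force: [-0.0, -0.3, 0.2]
gripper_width: 0.453
time: 19.6
tool_pos: [0.497, -0.2002, 0.2015]
tool_rot: [-0.001, 0.997, -0.073, -0.003]
contact_force: [0.1, 0.1, 0.3]
gripper_width: 0.449
total t [-0.0018 -0.0009  0.0165] w [-0.0017  0.0055 -0.002 ] | per row x1: [-0.0018 -0.0009  0.0165 -0.0017  0.0055 -0.002 ]
mid [ 0.495 -0.199  0.185]
bL [253.33193725 151.15184966]
bR [253.71105825 254.18226922]
p1 [168.28359605 126.96390155]
p2 [179.97013112 267.69962267]
```

View pics/w11.png

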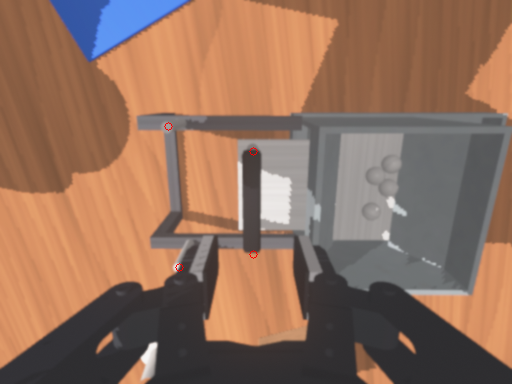

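The bar centre is at about (252,203), matching the prediction, and all four balls are in the hopper at (391,163), (376,175), (388,187) and (371,211). I'll descend with force checks.

```bash
python3 -m inch '-0.0018 -0.0009 0.02 -0.0017 0.0055 -0.002 0.68;0 0 0.02 0 0 0 0.68;0 0 0 0 0 0 0.68';  python3 -m inch '0 0 0.015 0 0 0 0.68;0 0 0.012 0 0 0 0.68;0 0 0 0 0 0 0.68'
python3 - <<'E'
from h import *
bar=loc(HP,HY,[MK+.06,0,.125]);rel(bar+[0,0,-.018],Rt(HY,0),1)
cv2.imwrite("pics/w12.png",grab_frame("wrist"))
E
```

```text
time: 19.9
tool_pos: [0.4942, -0.1966, 0.1595]
tool_rot: [-0.001, 0.998, -0.071, -0.001]
contact_force: [0.1, 0.0, -1.2]
gripper_width: 0.321
time: 20.15
tool_pos: [0.4951, -0.1976, 0.1343]
tool_rot: [0.0, 0.997, -0.071, -0.0]
contact_force: [0.8, 0.4, -1.2]
gripper_width: 0.321
total t [0.0004 0.0014 0.0273] w [0.0002 0.0007 0.002 ] | per row x1: [0.0004 0.0014 0.0273 0.0002 0.0007 0.002 ]
mid [ 0.495 -0.199  0.107]
```

View pics/w12.png

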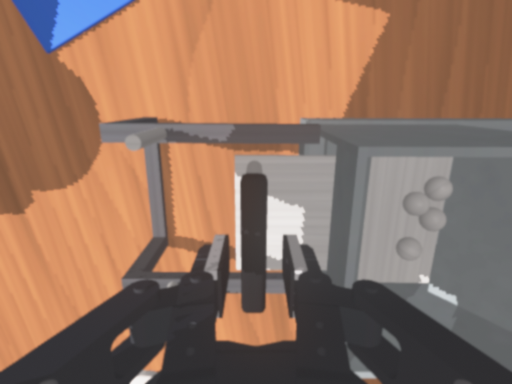

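The bar (centre column 254) is centred between the fingers (columns 225 to 285). I'll continue down.

```bash
python3 -m inch '0 0.0014 0.009 0 0 0.002 0.68;0 0 0.009 0 0 0 0.68;0 0 0 0 0 0 0.68';  python3 -m inch '0 0 0.009 0 0 0 0.68;0 0 0 0 0 0 0.68'; python3 -m inch '0 0 0 0 0 0 0.8;0 0 0 0 0 0 1;0 0 0 0 0 0 1;0 0 0 0 0 0 1;0 0 0 0 0 0 1'
python3 - <<'E'
from h import *
P,Rr,s=cur(); print(s["joint_pos"].round(2),s["gripper_width"]*85)
a=np.radians(HY);d=P-HP;print("tcp in hopper",np.cos(a)*d[0]+np.sin(a)*d[1],-np.sin(a)*d[0]+np.cos(a)*d[1],d[2])
mark=loc(HP,HY,[MK,0,P[2]]);rel(mark,Rt(HY,0),1)
cv2.imwrite("pics/w13.png",grab_frame("wrist"))
E
```

```text
time: 20.45
tool_pos: [0.4951, -0.1998, 0.1166]
tool_rot: [0.0, 0.997, -0.073, 0.0]
contact_force: [0.3, -0.3, -0.7]
gripper_width: 0.322
time: 20.62
tool_pos: [0.497, -0.2009, 0.1105]
tool_rot: [0.001, 0.997, -0.073, 0.003]
contact_force: [-1.3, 0.8, 3.5]
gripper_width: 0.318
time: 21.03
tool_pos: [0.4935, -0.2003, 0.1098]
tool_rot: [0.001, 0.997, -0.072, -0.002]
contact_force: [-11.7, 2.1, 10.9]
gripper_width: 0.147
[-0.52 -0.06  1.93 -0.    1.27 -0.38] 12.535055437348172
tcp in hopper -0.1020140548358517 -0.0015136875175040879 0.1098125127419373
total t [-0.0585 -0.0014  0.0002] w [ 0.002   0.0043 -0.0011] | per row x1: [-0.0585 -0.0014  0.0002  0.002   0.0043 -0.0011]
mid [ 0.436 -0.19   0.11 ]
```

View pics/w13.png

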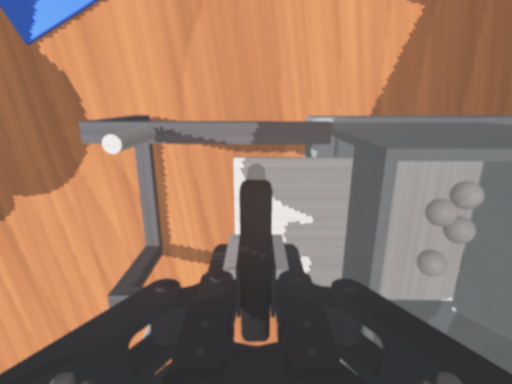

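The bar is gripped at 12.5 mm measured width. I'll pull most of the way and then check.

```bash
python3 -m inch '-0.003 0 -0.001 0 0 0 1;-0.006 0 0 0 0 0 1;-0.006 0 0 0 0 0 1;-0.006 0 0 0 0 0 1;-0.006 0 0 0 0 0 1;-0.006 0 0 0 0 0 1;-0.006 0 0 0 0 0 1;-0.006 0 0 0 0 0 1;-0.006 0 0 0 0 0 1;-0.006 0 0 0 0 0 1'; python3 -m inch '0 0 0 0 0 0 1;0 0 0 0 0 0 1'
cat > chk.py <<'E'
from h import *
import sys
n=sys.argv[1]
P,Rr,s=cur(); a=np.radians(HY);d=P-HP;print("tcp in hopper",np.cos(a)*d[0]+np.sin(a)*d[1],-np.sin(a)*d[0]+np.cos(a)*d[1],d[2],s["gripper_width"],s["contact_force"].round(1))
print((Rt(HY,0).inv()*Rr).as_rotvec().round(4))
cv2.imwrite(f"pics/w{n}.png",grab_frame("wrist"));cv2.imwrite(f"pics/t{n}.png",cv2.resize(grab_frame("top")[130:260,280:370],None,fx=4.5,fy=4.5))
cv2.imwrite(f"pics/s{n}.png",cv2.resize(grab_frame("scene")[170:285,150:230],None,fx=5,fy=5))
E
python3 chk.py 14
```

```text
time: 21.92
tool_pos: [0.4412, -0.1925, 0.1099]
tool_rot: [0.002, 0.997, -0.073, 0.004]
contact_force: [9.9, -2.9, -7.3]
gripper_width: 0.15
time: 22.08
tool_pos: [0.441, -0.1925, 0.1099]
tool_rot: [0.002, 0.997, -0.073, 0.004]
contact_force: [8.4, -2.6, -5.3]
gripper_width: 0.149
tcp in hopper -0.1550950173934855 -0.0013595299332561338 0.10992947871903322 0.14927127594514586 [ 8.4 -2.6 -5.3]
[-0.0026  0.0087  0.0016]
```

View pics/w14.png

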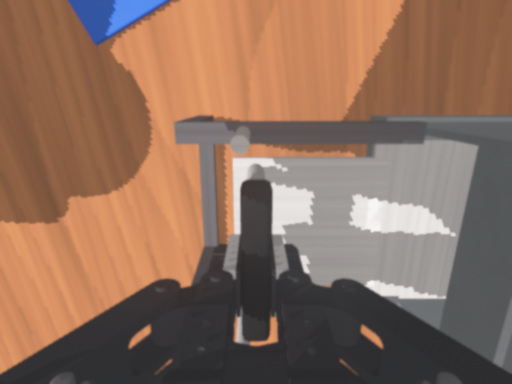

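View pics/s14.png

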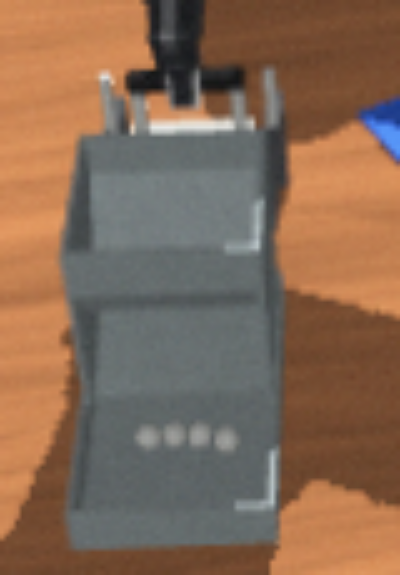

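The four balls are already in the tray, at about (148,437) to (226,440). Next I refine the bar's alignment with the pins.

Run:
```python
import cv2
im=cv2.imread("pics/w14.png");cv2.imwrite("pics/w14z.png",cv2.resize(im[105:345,170:320],None,fx=4,fy=2.4,interpolation=cv2.INTER_CUBIC))
```

```text
(no output)
```

View pics/w14z.png

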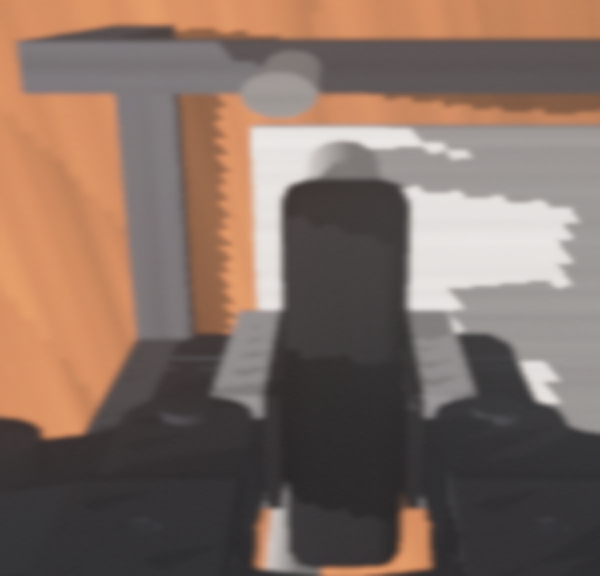

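View pics/t14.png

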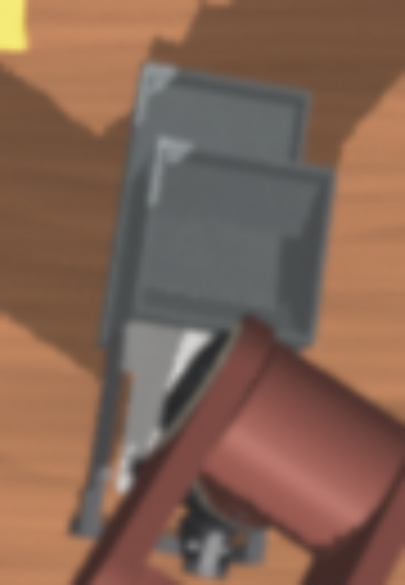

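Run:
```python
from h import *
ci=camera_info("wrist")
W=np.r_[pix(ci,[[239.5,144.3]],.125),pix(ci,[[256.2,184],[256,337]],.132)]
a=np.radians(HY);d=W-HP;print(np.c_[np.cos(a)*d[:,0]+np.sin(a)*d[:,1],-np.sin(a)*d[:,0]+np.cos(a)*d[:,1]].round(4))
```

```text
[[-0.1617  0.0559]
 [-0.1549  0.0407]
 [-0.155  -0.0356]]
```

The bar is at hopper x = -155.0 mm and the pin at -161.7 mm, so it needs about 6.8 mm more. My travel count gives 6.9 mm.

```bash
python3 -m inch '-0.003 0 0 0 0 0 1;-0.003 0 0 0 0 0 1;-0.001 0 0 0 0 0 1;0 0 0 0 0 0 1;0 0 0 0 0 0 1;0 0 0 0 0 0 1'; python3 chk.py 15;python3 - <<'E'
import cv2
im=cv2.imread("pics/w15.png");cv2.imwrite("pics/w15z.png",cv2.resize(im[105:345,170:320],None,fx=4,fy=2.4,interpolation=cv2.INTER_CUBIC))
E
```

```text
time: 22.73
tool_pos: [0.4345, -0.1915, 0.1099]
tool_rot: [0.002, 0.997, -0.073, 0.004]
contact_force: [10.1, -2.2, -6.4]
gripper_width: 0.153
tcp in hopper -0.16172307328465915 -0.0013419655654726415 0.10989733003309632 0.15293443522255323 [10.1 -2.2 -6.4]
[-0.0025  0.0091  0.0015]
```

View pics/w15z.png

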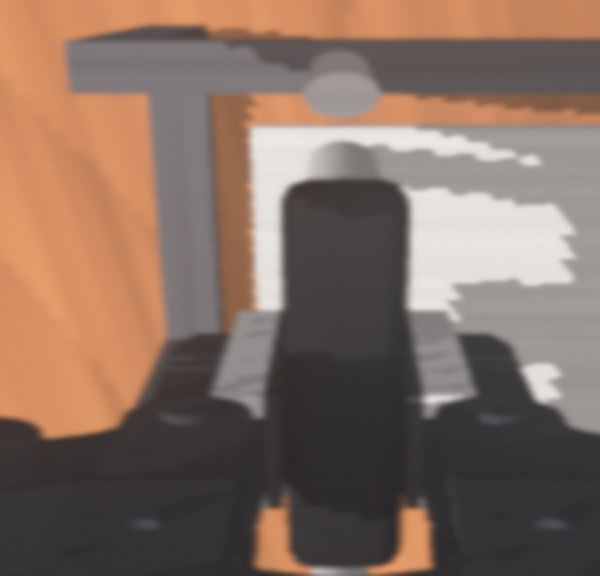

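View pics/s15.png

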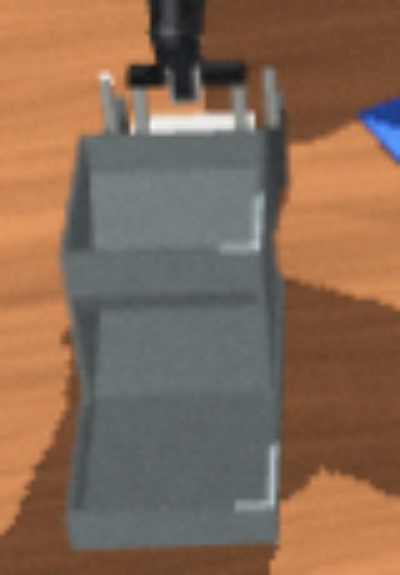

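The bar is now centred on both pins (zoom columns 346 vs 342, under 0.5 mm). The scene view no longer shows the balls, which have probably rolled behind the tray wall, so I'll check the top view.

```bash
python3 -m inch '0 0 0 0 0 0 1;0 0 0 0 0 0 1;0 0 0 0 0 0 1;0 0 0 0 0 0 1;0 0 0 0 0 0 1;0 0 0 0 0 0 1;0 0 0 0 0 0 1;0 0 0 0 0 0 1'; python3 chk.py 16
python3 - <<'E'
import cv2
from h import *
a=cv2.imread("pics/t15.png")[:380];b=cv2.imread("pics/t16.png")[:380];cv2.imwrite("pics/tt.png",np.hstack([a,b]))
cv2.imwrite("pics/full16.png",grab_frame("top"))
E
```

```text
time: 23.55
tool_pos: [0.4345, -0.1915, 0.1099]
tool_rot: [0.002, 0.997, -0.073, 0.004]
contact_force: [9.4, -3.2, -6.6]
gripper_width: 0.15
tcp in hopper -0.1616708279100676 -0.001348138399100609 0.10991705468329413 0.1504211311783615 [ 9.4 -3.2 -6.6]
[-0.0025  0.0091  0.0014]
```

View pics/tt.png

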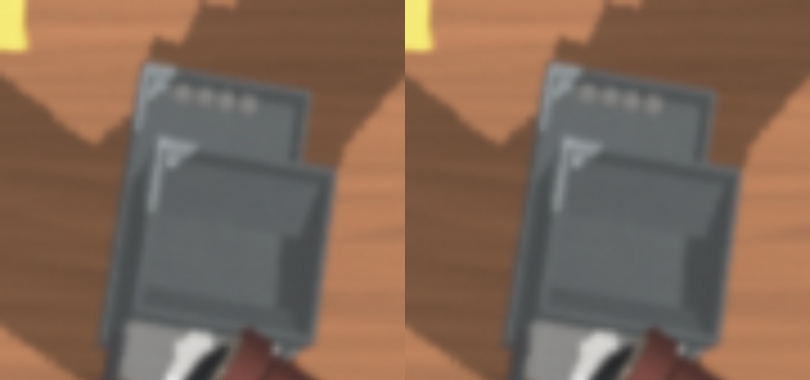

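View pics/full16.png

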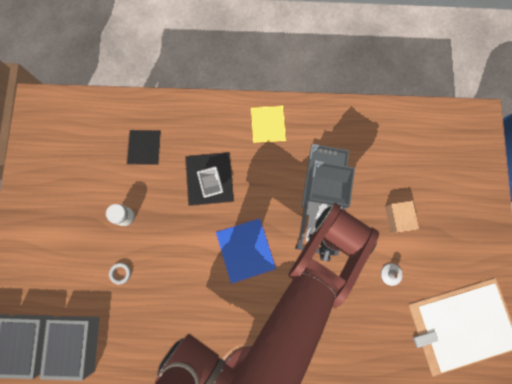

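View pics/s16.png

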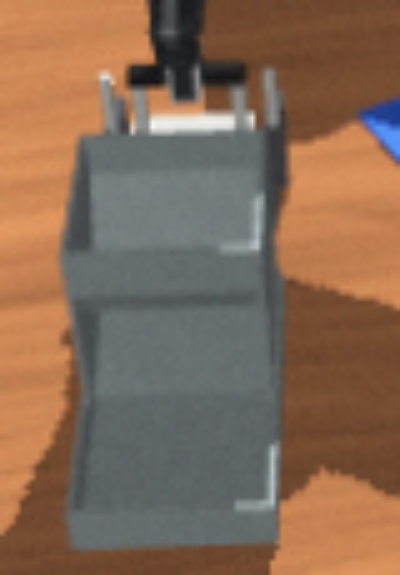

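The four balls rest in a row in the tray at crop (183,93) to (248,103) and have not moved between pictures. The shell stands on the mat and the bystanders have not moved. I'm handing in.

```bash
python3 -c "
from plant import *
print(job_done())"
```

```text
the job is handed in; nothing more can be done
None
```

The job is done and handed in at about 23.7 s of the allowed 72 s, with the arm still gripping the handle at the mark.

- **Pour:** I gripped the shell by its flat sides, carried it over the hopper and tipped it about 88°. The wrist picture showed the shell empty, and pictures from two cameras showed all four balls in the hopper with the gate shut.
- **Shell:** It went back to its starting spot on the larger black mat. A picture after release showed it upright, empty and wholly on the mat.
- **Gate:** I gripped the handle bar and pulled it out about 60 mm. The last wrist picture showed the bar lined up with the pins to within about 0.5 mm, and the handle was holding steady at about 10 N.
- **Balls:** The last top picture showed all four in the tray, at rest against its far end. They had already dropped before the final 7 mm of the pull.
- **Other things on the bench:** They looked unmoved in the last top picture, by eye only.

No check failed, and the last readings agreed with each other. The balls were briefly out of sight in the scene camera, hidden by the tray wall, but the top camera showed all four. The largest force seen in the readouts was about 16 N, while closing on the handle. These are readings at the end of each move, so brief peaks between them would not show.

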